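# Dry-run a candle dip and hold the dipping tray over the drip dish

### The arm

A 6-joint arm with a two-finger parallel gripper is mounted at the origin on the work surface. World frame = base frame: x ahead of the robot, y to its left, z up, the work surface at z = 0. Lengths are in mm, angles in degrees, forces in N, time in s.
With the tool pointing down it reaches from about 300 to 850 mm from the base axis. Payload 4.2 kg.
Tool frame: the origin (TCP) lies midway between the tips of the shut fingers; the grasp point (between the pads) lies 19 mm behind it (env.tcp_to_grasp is the distance from the TCP to the grasp point, in mm); z points along the fingers, x is the direction in which the jaws open and shut, and the axes are right-handed (so a half turn about z gives the same grasp; the last joint's range is limited). The gripper opens to 91 mm and grips with 3 to 60 N. Pads are 32 mm wide; open, the fingers measure 118 mm over their backs; the gripper's body (76 mm by 178 mm) begins 60 mm behind the grasp point.
Start: joints at [-67.838, 18.312, 89.639, -0, 72.044, -1.146], TCP at [227.516, -528.09, 213.976] pointing down, gripper open.
Joint ranges: [-177.97, 177.97], [-48.28, 115.42], [12.27, 149.76], [-77.06, 257.06], [2.81, 150.46], [-146.56, 146.56]. Speed limits (degrees/s): [147.25, 147.25, 180, 180, 180, 180].

### API

Orientations are given as [roll, pitch, yaw] about the fixed x, y, z axes, in that order (R = Rz(yaw) Ry(pitch) Rx(roll)).
In Python, from workcell import env gives the robot as it stands.
- The arm moves only by the tool drive_tool, never from a script. Its argument "motion" is a list of rows, each a list of 2 entries, a list of its own where there are three numbers: the shift along the world's x, y, z in m, then the turn, a rotation vector about the world's x, y, z in rad. In form: [[[dx, dy, dz], [wx, wy, wz]], ...]. A call has exactly 10 rows; each row shifts and turns the commanded pose from where the row before left it; what a row does not reach is not made up. A row lasts 1/12 s, in which the tool goes at most 41.7 mm and 7.16 degrees, less where a joint would pass 70% of its speed; a pose out of reach is approached as far as the arm can. A call is refused whole if a number of a shift passes 0.0417 or a number of a turn 0.125, either way. A call with a gripper value outside its range is refused whole. "claw" is the opening, from 0 (shut) to 1 (fully open), set as the call begins (left out, the last holds). The fingers move at their own pace and stop on an object; "force" is the grip in N (left out, the last holds). Time passes only in rows, so rows that do not move let the fingers close, or fill a call up. It gives the time, the measured TCP pose, the force and the opening at its end, in the units of the state.
- env.state(): the state, without advancing time (a new reading comes with each control period).
- env.grab_frame(name): name is "scene" or "top" or "wrist"; returns the picture (480x640x3 uint8, red, green, blue); there is no depth.
- env.camera_params(name): a dict with "fov_y" (degrees; the focal length in pixels is half the picture's height over the tangent of half this angle, whatever the lens; pixels are square), "cx", "cy" (the principal point, pixels), "pose" (4x4, takes a point from camera to world coordinates). Camera axes: x right, y down, z forward; pixel columns grow to the right and rows downward; lengths in mm; the calibration is good to about 2 mm. A picture is of the moment at which its call begins: read the wrist's pose just before it. camera_params takes no time and is no camera call; for the wrist camera it gives the pose at the moment of the call.
- env.job_done(): hands the job in, once; it reports no verdict.
The state is a dict: "time_s": time; "qpos": joint angles; "qvel": joint speeds; "effort": joint torques, N m; "ee_pos": TCP position; "ee_rot": TCP orientation; "force": force on the tool from outside, world axes, zero at the start; "torque": the same for the moment, N m; "gripper_width": finger opening in mm.
Only numpy, scipy, OpenCV 4.12 (cv2) and the standard library are available. Lean on these libraries where they do the work, as an engineer would, in place of code of your own. Each camera call takes 0.05 s, during which the arm holds its last target.

### The job

Do a dry run of dipping the ball candle (the dip pot is empty): pick up the small dipping tray by its wooden grip with the loose ball candle in its pocket, lower it upright into the open dip pot until the whole ball is below the pot's rim, and raise it clear of the pot again. Then carry it to the drip dish and finish while still holding it, level and still, centred over the dish with the tray's underside about 8 cm above the table. Never tip the tray or let the ball leave its pocket, and do not shift the pot, the dish or anything else on the table.

Things in the scene. Friction and masses are not known exactly. Their poses are not given: they have to be found in the camera images.
- dipper: Dipping tray: flat round steel tray, 72 mm wide, 4 mm thick, hung from a bail of 5 mm rod (uprights 31 mm either side along its x; crossbar 140 mm up) with a wooden grip in mid-crossbar. A ring lip in its middle, 3.5 mm high, 27 mm inner diameter, is the ball's pocket. 0.22 kg. Starts upright on the table, yaw within 0.7 rad. Origin: centre of its underside, z up.
- dipper_grip (a point): Centre of the tray's wooden grip, 140 mm straight above the tray's underside; the grip is 54 mm long (along x), 16 mm wide (along y), 24 mm high. To be pinched from above, the fingers closing along y.
- dipper_seat (a point): Point on the dipping tray's axis, 26 mm above its underside: where the ball's centre is when it sits in the pocket.
- ball_center (a point): Centre of the ball candle, a loose ivory wax ball 44 mm in diameter, about 40 g, sitting with 1 to 2 mm of play in the pocket of the dipping tray. It rolls over the lip at about 30 degrees of tilt.
- pot: The dip pot: a plain round open aluminium pot without handle, empty, 120 mm across, 100 mm high, wall 3 mm, inner floor 4 mm up, about 114 mm clear across the mouth and 110 mm at the floor, 0.8 kg, standing loose on the table. Origin: centre of its underside. It, the dish and the dipping tray can swap places.
- dish: The drip dish: a plain white round ceramic plate, 130 mm across, 16 mm high, loose on the table. Origin: centre of its underside.
- tape: Bystander: roll of grey tape standing flat, 90 mm across, 48 mm high. Origin: centre of its underside.
- disc_candle: Bystander: lens-shaped mauve candle, 120 mm across, 50 mm high. Origin: centre of its underside.
- wick_spool: Bystander: upright white spool of wick, 72 mm across, 110 mm high. Origin: centre of its underside.
- jug: Bystander: small steel jug with a side handle, 72 mm across, 85 mm high (too narrow for the dipping tray). Origin: centre of its underside.
- glass_bowl: Bystander: small glass bowl, 90 mm across, 55 mm high. Origin: centre of its underside.
- pigment_jar: Bystander: small closed jar with black cap, 52 mm across, 70 mm high. Origin: centre of its underside.
Things that resemble listed ones, but are neither listed nor needed, are in the scene too. Several things look just like the dish: the one meant starts farthest to the robot's left.

How it is judged:
By the outcome, as a careful person would: the job done as asked, in the order asked, and still so for the second after the job is handed in, while the arm keeps its last pose, push and grip.
It also fails if it takes over 51 s, if anything falls off the work surface, if the arm or the gripper's body presses on something with over 40 N, if the wrist force passes 120 N, or if a joint passes its speed limit or range.

## Working session

There is one attempt and no reset: what is moved stays moved. The work goes in short steps, Python scripts to look and compute and a tool call to move; the robot and the scene stay as the last step left them, time stands still between calls to the robot, and variables do not carry over. Pictures are saved under pics/ and viewed, and the job is handed in when it is done.

Besides the shell and the picture viewer there is one more tool, called after "Emit:" as name(argument=value, ...), one argument or row to a line, values as JSON. drive_tool: Moves the arm, as the interface text tells. Its arguments: {"type":"object","properties":{"motion":{"type":"array","items":{"type":"array"}},"claw":{"type":"number"},"force":{"type":"number"}},"required":["motion"]}

```bash
ls; mkdir -p pics
python3 - <<'E'
from workcell import env
import cv2,json
print(env.state())
for n in ["scene","top","wrist"]:
    p=env.camera_params(n); print(n,p)
    im=env.grab_frame(n); cv2.imwrite(f"pics/{n}0.png",im[:,:,::-1])
E
```

```text
pics
{'time_s': 0.0, 'qpos': array([-6.78384986e+01,  1.83509039e+01,  8.97070454e+01,  4.61912212e-04,
        7.20432472e+01, -1.14635431e+00]), 'qvel': array([-0.02799073,  0.06030594,  0.19014754, -0.0219914 , -0.06622445,
        0.04519509]), 'effort': array([-3.64764301e-04, -4.12463272e+01, -2.31973153e+01,  7.27098039e-02,
        4.57396929e-02, -1.48428239e-04]), 'ee_pos': array([ 227.31795207, -527.60416442,  213.12333839]), 'ee_rot': array([-1.79997536e+02,  1.01167382e-01, -6.66922850e+01]), 'force': array([-0.39179537,  0.27256197, -0.23378591]), 'torque': array([-0.00333769, -0.02158086,  0.00566973]), 'gripper_width': 91.12033722668792}
scene {'fov_y': 43.5481932250208, 'cx': 316.67380350275386, 'cy': 242.3415128353682, 'pose': array([[ 5.83432945e-01,  6.54497025e-01, -4.80873832e-01,
         1.09369347e+03],
       [ 8.12097892e-01, -4.77534089e-01,  3.35347889e-01,
        -3.47740132e+02],
       [-1.01494516e-02, -5.86169633e-01, -8.10124775e-01,
         9.14561894e+02],
       [ 0.00000000e+00,  0.00000000e+00,  0.00000000e+00,
         1.00000000e+00]])}
top
[... 164 characters left out ...]
35e+02],
       [-9.99816573e-01,  6.20909971e-03,  1.81181401e-02,
         3.17504454e+00],
       [-1.86179787e-02, -9.31447278e-02, -9.95478493e-01,
         9.39750239e+02],
       [ 0.00000000e+00,  0.00000000e+00,  0.00000000e+00,
         1.00000000e+00]])}
wrist {'fov_y': 61.1500357360864, 'cx': 317.9859722487237, 'cy': 232.74929442682716, 'pose': array([[ 3.94970406e-01, -8.90243969e-01, -2.26856902e-01,
         2.90249581e+02],
       [-9.18693750e-01, -3.82850350e-01, -9.70948122e-02,
        -4.99730096e+02],
       [-4.14173297e-04,  2.46761595e-01, -9.69076129e-01,
         3.84448886e+02],
       [ 0.00000000e+00,  0.00000000e+00,  0.00000000e+00,
         1.00000000e+00]])}
```

View pics/scene0.png

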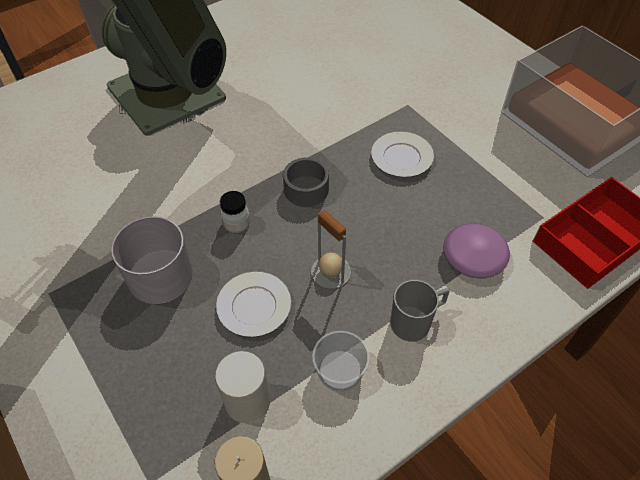

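View pics/top0.png

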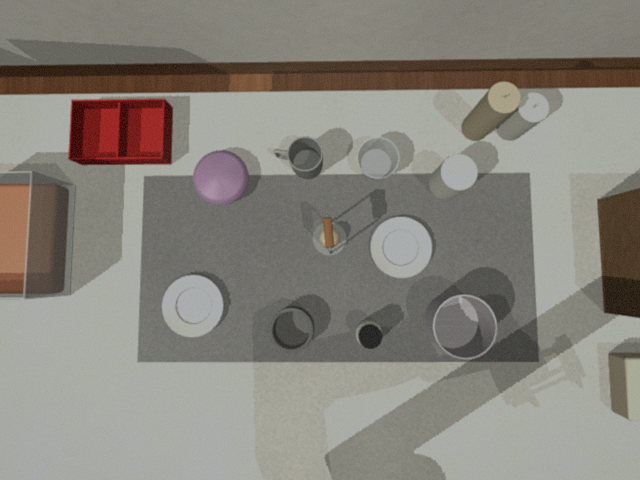

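View pics/wrist0.png

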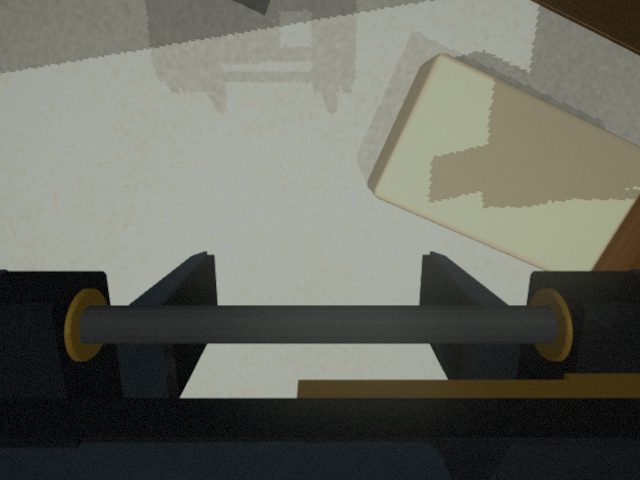

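The top view shows the leftmost dish at (192,306), the pot at (465,327), and the dipper at about (330,238), with its grip at (328,232). The second plate, at (400,247), is the decoy. I'll zoom in to measure.

```bash
cat > h.py <<'E'
import numpy as np, cv2
from scipy.optimize import least_squares
from workcell import env
def cam(n):
    p=env.camera_params(n); f=240/np.tan(np.radians(p['fov_y']/2)); return f,p['cx'],p['cy'],np.array(p['pose'])
def ray(c,u,v):
    f,cx,cy,T=c; d=T[:3,:3]@np.array([(u-cx)/f,(v-cy)/f,1]); return T[:3,3],d/np.linalg.norm(d)
def atz(c,u,v,z):
    o,d=ray(c,u,v); return o+d*(z-o[2])/d[2]
def proj(c,P):
    f,cx,cy,T=c; q=(np.atleast_2d(P)-T[:3,3])@T[:3,:3]; return np.c_[cx+f*q[:,0]/q[:,2],cy+f*q[:,1]/q[:,2]]
def tri(obs):
    A=np.zeros((3,3));b=np.zeros(3);R=[]
    for c,u,v in obs:
        o,d=ray(c,u,v);M=np.eye(3)-np.outer(d,d);A+=M;b+=M@o;R.append((o,d))
    p=np.linalg.solve(A,b); return p,[float(np.linalg.norm(np.cross(p-o,d))) for o,d in R]
E
python3 - <<'E'
import cv2
t=cv2.imread('pics/top0.png');s=cv2.imread('pics/scene0.png')
def crop(im,x,y,w,h,k,n): cv2.imwrite(n,cv2.resize(im[y:y+h,x:x+w],None,fx=k,fy=k,interpolation=cv2.INTER_CUBIC))
crop(t,290,190,80,80,7,'pics/t_dip.png')
crop(s,295,200,80,100,6,'pics/s_dip.png')
crop(t,425,285,80,80,7,'pics/t_pot.png')
crop(s,100,205,100,100,6,'pics/s_pot.png')
crop(t,152,265,80,80,7,'pics/t_dish.png')
crop(s,360,120,90,70,7,'pics/s_dish.png')
E
```

```text
(no output)
```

View pics/t_dip.png

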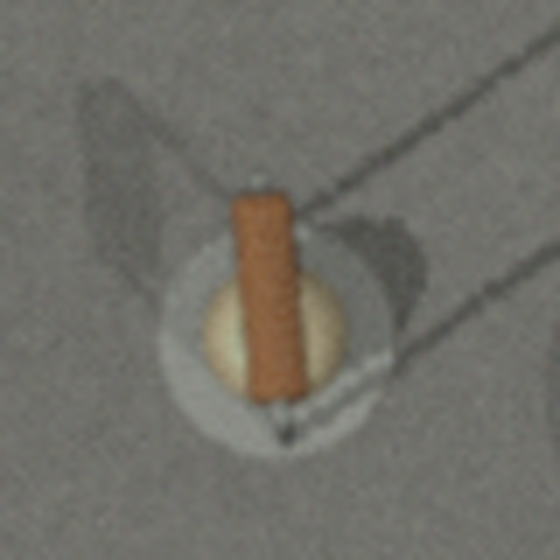

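View pics/s_dip.png

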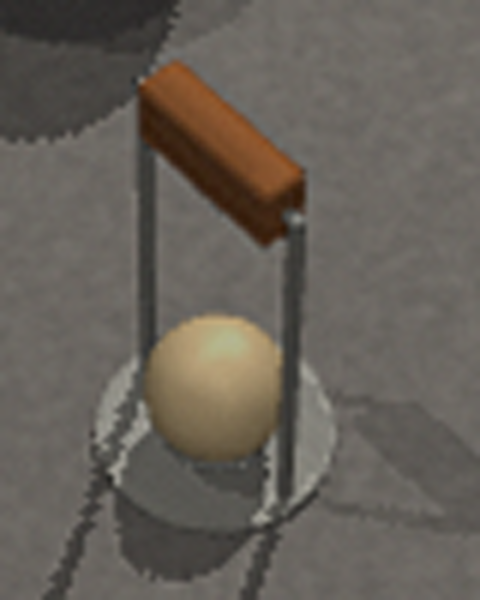

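View pics/t_pot.png

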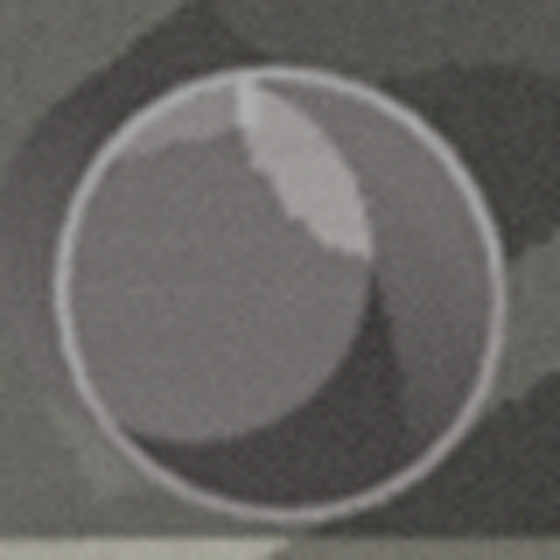

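View pics/s_pot.png

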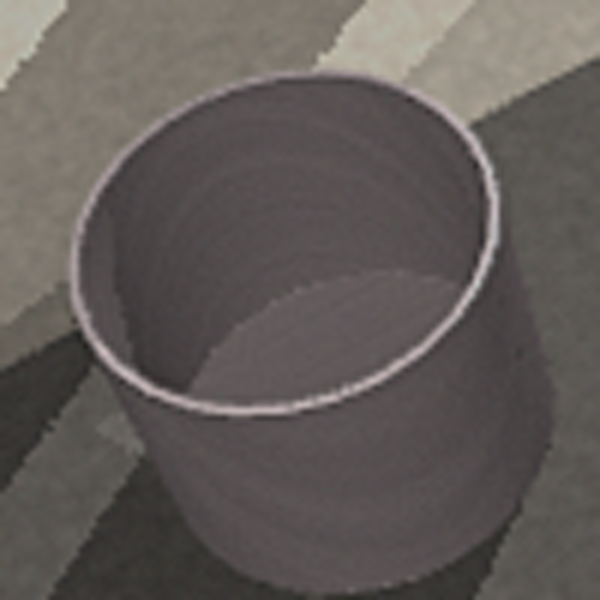

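View pics/t_dish.png

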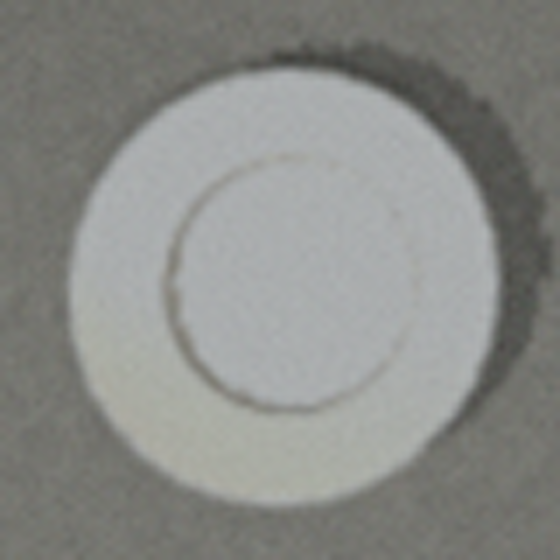

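View pics/s_dish.png

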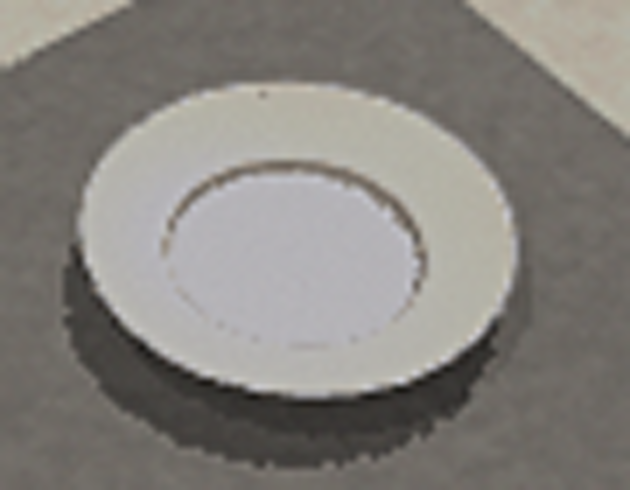

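```bash
cat > m.py <<'E'
from h import *
T=cam('top');S=cam('scene')
def px(pts,x0,y0,k): return [(x0+(a+.5)/k-.5,y0+(b+.5)/k-.5) for a,b in pts]
def circ(tp,sp,x0):
    tp,sp=np.array(tp),np.array(sp)
    th=np.linspace(0,2*np.pi,721)
    def res(x,per=None):
        P=np.c_[x[0]+x[3]*np.cos(th),x[1]+x[3]*np.sin(th),np.full_like(th,x[2])]
        r=[]
        for c,pts in((T,tp),(S,sp)):
            q=proj(c,P).astype(np.float32).reshape(-1,1,2)
            r+=[cv2.pointPolygonTest(q,(float(a),float(b)),True) for a,b in pts]
        return np.array(r)
    s=least_squares(res,x0,x_scale=10,diff_step=1e-4); return s.x,res(s.x)
a=circ(px([(53,290),(507,290),(285,65),(285,523)],425,285,7),px([(70,262),(320,71),(500,205),(250,414)],100,205,6),[400,-200,100,60])
print('pot',a[0].round(1),a[1].round(2))
a=circ(px([(68,290),(500,285),(285,67),(280,507)],152,265,7),px([(79,225),(285,82),(518,240),(320,397)],360,120,7),[400,200,16,65])
print('dish',a[0].round(1),a[1].round(2))
t=px([(232,197),(288,193),(307,398),(250,402)],290,190,7);s=px([(304,172),(262,195),(140,85),(175,60)],295,200,6)
C=[]
for a,b in zip(t,s):
    p,r=tri([(T,*a),(S,*b)]);C.append(p);print(p.round(1),np.round(r,2))
C=np.array(C);m=C.mean(0);d=(C[0]+C[1]-C[2]-C[3]);print('grip top',m.round(1),'yaw',np.degrees(np.arctan2(d[1],d[0])),np.linalg.norm(d)/2)
# ball
bt=px([(275,342)],290,190,7)[0];bs=px([(215,388)],295,200,6)[0]
print('ball',tri([(T,*bt),(S,*bs)]))
E
python3 m.py
```

```text
pot [ 444.2 -241.7   98.3   59.9] [-0.34 -0.31 -0.32 -0.3   0.22  0.44  0.24  0.4 ]
dish [478.7 300.6  14.5  64.8] [-0.14 -0.08 -0.19 -0.14  0.09  0.21  0.16  0.18]
[644.7  22.1 150.3] [0.54 0.54]
[645.3   7.6 152.3] [0.55 0.55]
[593.2   4.  148.5] [0.62 0.62]
[591.7  18.  147.9] [0.31 0.31]
grip top [618.7  12.9 149.7] yaw 4.238203759823131 52.781884868134256
ball (array([617.36827964,  13.2395056 ,  21.83487666]), [0.2432890105646544, 0.24328901056466193])
```

The measurements agree with the text:

| Thing | Position | Check |
|---|---|---|
| Pot | (444,-242) | rim z about 98 |
| Dish | (479,301) | top z about 14.5 |
| Grip | (618.5,13) | top z about 150, yaw about 4.2° |

Next I'll move above the dipper.

Emit:
drive_tool(
  motion=[
    [[0.0026, 0.0036, 0.001], [0, 0, -0.0022]],
    [[0.0051, 0.0072, 0.001], [0, 0, -0.0044]],
    [[0.0077, 0.0108, 0.001], [0, 0, -0.0067]],
    [[0.0102, 0.0144, 0.001], [0, 0, -0.0089]],
    [[0.0128, 0.018, 0.001], [0, 0, -0.0111]],
    [[0.0153, 0.0216, 0.001], [0, 0, -0.0133]],
    [[0.0153, 0.0216, 0.001], [0, 0, -0.0133]],
    [[0.0153, 0.0216, 0.001], [0, 0, -0.0133]],
    [[0.0153, 0.0216, 0.001], [0, 0, -0.0133]],
    [[0.0153, 0.0216, 0.001], [0, 0, -0.0133]],
  ],
  claw=1,
)

```text
time_s: 0.98
ee_pos: [343.1, -364.2, 224.2]
ee_rot: [-180.0, -0.0, -72.5]
force: [0.7, -0.3, 0.8]
gripper_width: 91.2
```

Emit:
drive_tool(
  motion=[
    [[0.0153, 0.0216, 0.001], [0, 0, -0.0133]],
    [[0.0153, 0.0216, 0.001], [0, 0, -0.0133]],
    [[0.0153, 0.0216, 0.001], [0, 0, -0.0133]],
    [[0.0153, 0.0216, 0.001], [0, 0, -0.0133]],
    [[0.0153, 0.0216, 0.001], [0, 0, -0.0133]],
    [[0.0153, 0.0216, 0.001], [0, 0, -0.0133]],
    [[0.0153, 0.0216, 0.001], [0, 0, -0.0133]],
    [[0.0153, 0.0216, 0.001], [0, 0, -0.0133]],
    [[0.0153, 0.0216, 0.001], [0, 0, -0.0133]],
    [[0.0153, 0.0216, 0.001], [0, 0, -0.0133]],
  ],
)

```text
time_s: 1.82
ee_pos: [495.8, -148.1, 234.2]
ee_rot: [-180.0, 0.0, -80.1]
force: [0.1, -0.7, 0.6]
gripper_width: 91.1
```

Emit:
drive_tool(
  motion=[
    [[0.0153, 0.0216, 0], [0, 0, -0.0133]],
    [[0.0153, 0.0216, 0], [0, 0, -0.0133]],
    [[0.0153, 0.0216, 0], [0, 0, -0.0133]],
    [[0.0153, 0.0216, 0], [0, 0, -0.0133]],
    [[0.0153, 0.0216, 0], [0, 0, -0.0133]],
    [[0.0128, 0.018, 0], [0, 0, -0.0111]],
    [[0.0102, 0.0144, 0], [0, 0, -0.0089]],
    [[0.0077, 0.0108, 0], [0, 0, -0.0067]],
    [[0.0051, 0.0072, 0], [0, 0, -0.0044]],
    [[0.0026, 0.0036, 0], [0, 0, -0.0022]],
  ],
)

```text
time_s: 2.65
ee_pos: [610.5, 13.4, 233.9]
ee_rot: [180.0, 0.0, -85.7]
force: [-0.2, 0.1, -0.4]
gripper_width: 91.3
```

Run:
```python
from h import *
import pickle
W=cam('wrist'); im=env.grab_frame('wrist')[:,:,::-1]; pickle.dump(W,open('w1.pkl','wb')); cv2.imwrite('pics/w1.png',im)
print(W[3][:3,3])
print(proj(W,[[618.7,12.9,152],[618.7,12.9,128],[617,13,26]]).round(1))
```

```text
[678.79539165  19.2993586  405.06139401]
[[320.7 226.7]
 [320.4 218.7]
 [319.5 197.4]]
```

View pics/w1.png

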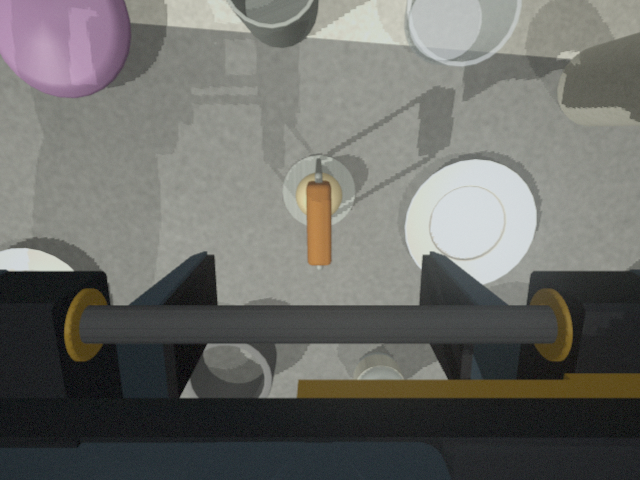

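The wrist view shows the grip at about (319,223), nearly vertical in the image, so the fingers straddle it squarely. The ball sits in its pocket at about (319,193). I'll refine the position from this view.

Run:
```python
from h import *
import pickle
im=cv2.imread('pics/w1.png')
cv2.imwrite('pics/w1c.png',cv2.resize(im[140:290,260:380],None,fx=4,fy=4,interpolation=cv2.INTER_CUBIC))
hsv=cv2.cvtColor(im,cv2.COLOR_BGR2HSV)
m=((hsv[...,0]<15)&(hsv[...,1]>140)&(hsv[...,2]>90)).astype(np.uint8)
m[:150]=0;m[290:]=0;m[:,:280]=0;m[:,360:]=0
r=cv2.minAreaRect(np.argwhere(m)[:,::-1].astype(np.float32)); print(r)
W=pickle.load(open('w1.pkl','rb'));b=cv2.boxPoints(r)
P=np.array([atz(W,*q,150) for q in b]);print(P.round(1),P.mean(0))
for z in(152,150): print(tri([(W,*r[0])]) if 0 else atz(W,*r[0],z))
T=cam('top');print(tri([(W,*r[0]),(T,290+(269.5)/7-.5,190+298/7-.5)]))
```

```text
((327.3607482910156, 221.48548889160156), (76.92204284667969, 18.421249389648438), 74.15692138671875)
[[643.2  22.8 150. ]
 [647.2  11.9 150. ]
 [599.8  -5.7 150. ]
 [595.4   5.6 150. ]] [621.41521161   8.63325651 150.        ]
[622.41300603   8.90718451 152.        ]
[621.9674036    8.82505287 150.        ]
(array([619.88240633,  10.87931918, 142.44128672]), [2.398403207091415, 2.398403207091431])
```

View pics/w1c.png

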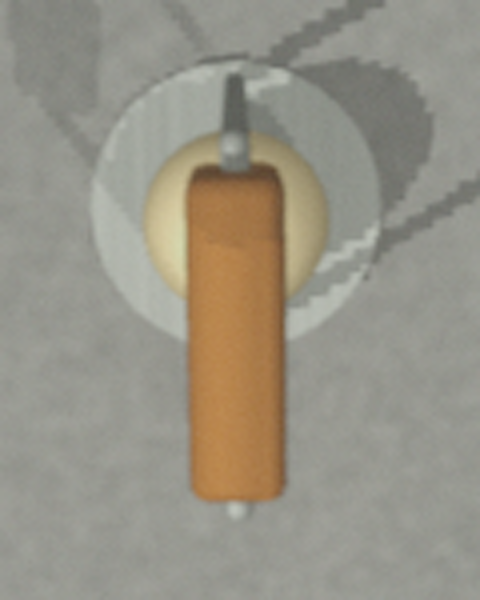

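Run:
```python
from h import *
import pickle
W=pickle.load(open('w1.pkl','rb'))
c=[(189,186),(281,182),(285,496),(190,498)]
q=[(260+(a+.5)/4-.5,140+(b+.5)/4-.5) for a,b in c]
P=np.array([atz(W,*k,151) for k in q]);m=P.mean(0);d=P[0]+P[1]-P[2]-P[3];print(P.round(1),m,np.degrees(np.arctan2(d[1],d[0])),np.linalg.norm(d)/2)
T=cam('top');tt=[(290+(a+.5)/7-.5,190+(b+.5)/7-.5) for a,b in [(232,197),(288,193),(307,398),(250,402)]]
print(tri([(W,*np.mean(q,0)),(T,*np.mean(tt,0))]))
```

```text
[[643.9  23.5 151. ]
 [645.6   9.2 151. ]
 [594.    4.3 151. ]
 [592.5  19.8 151. ]] [619.00731724  14.19763045 151.        ] 4.743461158842134 51.62474044181909
(array([618.93354085,  13.64771219, 147.75628038]), [0.538625989174398, 0.5386259891743795])
```

Emit:
drive_tool(
  motion=[
    [[0.0006, 0, -0.0018], [0, 0, 0.0003]],
    [[0.0008, 0, -0.0035], [0, 0, 0.0003]],
    [[0.001, 0, -0.0053], [0, 0, 0.0003]],
    [[0.001, 0, -0.007], [0, 0, 0.0003]],
    [[0.001, 0, -0.007], [0, 0, 0.0003]],
    [[0.001, 0, -0.007], [0, 0, 0.0003]],
    [[0.001, 0, -0.007], [0, 0, 0.0003]],
    [[0.001, 0, -0.007], [0, 0, 0.0003]],
    [[0.0006, 0, -0.007], [0, 0, 0.0003]],
    [[0.0004, 0, -0.007], [0, 0, 0.0003]],
  ],
)

```text
time_s: 3.53
ee_pos: [618.8, 11.9, 173.5]
ee_rot: [180.0, -0.0, -85.6]
force: [-0.2, -0.9, -0.6]
gripper_width: 91.3
```

Emit:
drive_tool(
  motion=[
    [[0, 0, -0.007], [0, 0, 0]],
    [[0, 0, -0.007], [0, 0, 0]],
    [[0, 0, -0.007], [0, 0, 0]],
    [[0, 0, -0.007], [0, 0, 0]],
    [[0, 0, -0.007], [0, 0, 0]],
    [[0, 0, -0.007], [0, 0, 0]],
    [[0, 0, -0.005], [0, 0, 0]],
    [[0, 0, -0.0035], [0, 0, 0]],
    [[0, 0, -0.0018], [0, 0, 0]],
    [[0, 0, -0.001], [0, 0, 0]],
  ],
)

```text
time_s: 4.37
ee_pos: [618.7, 11.9, 120.8]
ee_rot: [180.0, -0.0, -85.6]
force: [-0.0, -0.1, 0.5]
gripper_width: 91.2
```

Run:
```python
from h import *
s=env.state();print(s['ee_pos'],s['ee_rot'],s['qpos'].round(1))
im=env.grab_frame('wrist')[:,:,::-1]; cv2.imwrite('pics/w2.png',im)
```

```text
[618.74146555  11.93576565 120.84858965] [ 1.79995853e+02 -4.47786708e-03 -8.55741178e+01] [ 0.  26.1 91.4 -0.  62.5 85.6]
```

View pics/w2.png

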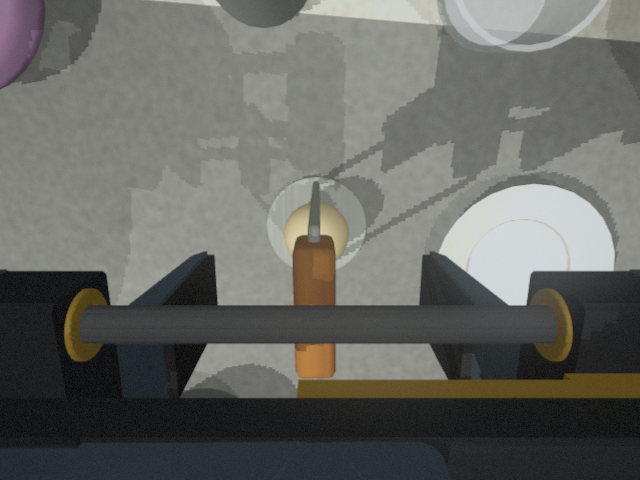

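The grip is centred at about column 314.5, while the jaws are centred at 318. That is about 1.4 mm off, so I'll shift +y and then close.

Emit:
drive_tool(
  motion=[
    [[0, 0.0004, 0], [0, 0, 0]],
    [[0, 0.0006, 0], [0, 0, 0]],
    [[0, 0.0004, 0], [0, 0, 0]],
    [[0, 0, 0], [0, 0, 0]],
    [[0, 0, 0], [0, 0, 0]],
    [[0, 0, 0], [0, 0, 0]],
    [[0, 0, 0], [0, 0, 0]],
    [[0, 0, 0], [0, 0, 0]],
    [[0, 0, 0], [0, 0, 0]],
    [[0, 0, 0], [0, 0, 0]],
  ],
  claw=0.35,
  force=8,
)

```text
time_s: 5.25
ee_pos: [618.7, 13.3, 121.0]
ee_rot: [180.0, -0.0, -85.6]
force: [-0.4, -0.4, -1.1]
gripper_width: 32.3
```

Emit:
drive_tool(
  motion=[
    [[0, 0, 0], [0, 0, 0]],
    [[0, 0, 0], [0, 0, 0]],
    [[0, 0, 0], [0, 0, 0]],
    [[0, 0, 0], [0, 0, 0]],
    [[0, 0, 0], [0, 0, 0]],
    [[0, 0, 0], [0, 0, 0]],
    [[0, 0, 0], [0, 0, 0]],
    [[0, 0, 0], [0, 0, 0]],
    [[0, 0, 0], [0, 0, 0]],
    [[0, 0, 0], [0, 0, 0]],
  ],
  claw=0.0,
  force=8,
)

```text
time_s: 6.08
ee_pos: [618.7, 13.3, 121.1]
ee_rot: [180.0, -0.0, -85.6]
force: [1.0, 0.1, 0.2]
gripper_width: 15.6
```

Emit:
drive_tool(
  motion=[
    [[0, 0, 0], [0, 0, 0]],
    [[0, 0, 0], [0, 0, 0]],
    [[0, 0, 0], [0, 0, 0]],
    [[0, 0, 0.0005], [0, 0, 0]],
    [[0, 0, 0.001], [0, 0, 0]],
    [[0, 0, 0.0015], [0, 0, 0]],
    [[0, 0, 0.002], [0, 0, 0]],
    [[0, 0, 0.002], [0, 0, 0]],
    [[0, 0, 0.0015], [0, 0, 0]],
    [[0, 0, 0.0015], [0, 0, 0]],
  ],
  force=35,
)

```text
time_s: 6.92
ee_pos: [618.8, 13.3, 131.3]
ee_rot: [-180.0, -0.0, -85.6]
force: [-0.3, -1.1, -2.0]
gripper_width: 15.8
```

Run:
```python
from h import *
import cv2
s=env.state();print(s['ee_pos'],s['force'],s['torque'],s['gripper_width'])
im=env.grab_frame('scene')[:,:,::-1]; cv2.imwrite('pics/s3.png',cv2.resize(im[120:330,220:460],None,fx=3,fy=2.8))
im=env.grab_frame('wrist')[:,:,::-1]; cv2.imwrite('pics/w3.png',im)
```

```text
[618.75811325  13.30379247 131.3153    ] [-0.3253514  -1.07513509 -2.01507528] [0.020234   0.04087759 0.02564405] 15.782330741608966
```

View pics/s3.png

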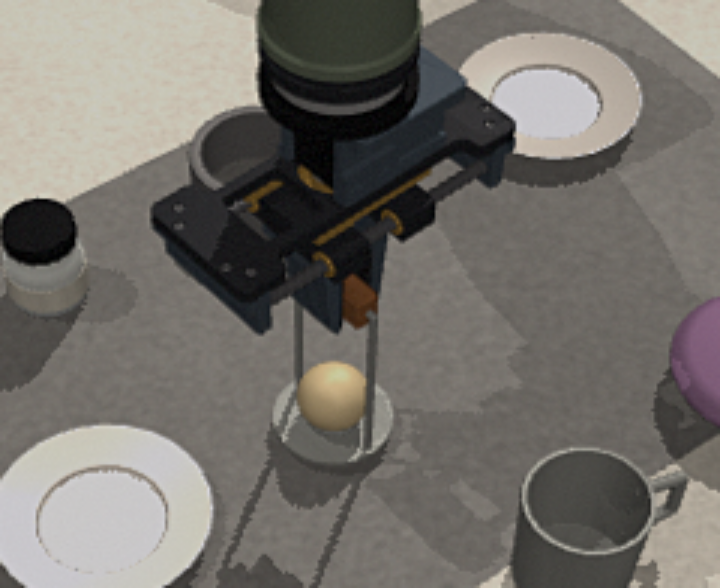

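View pics/w3.png

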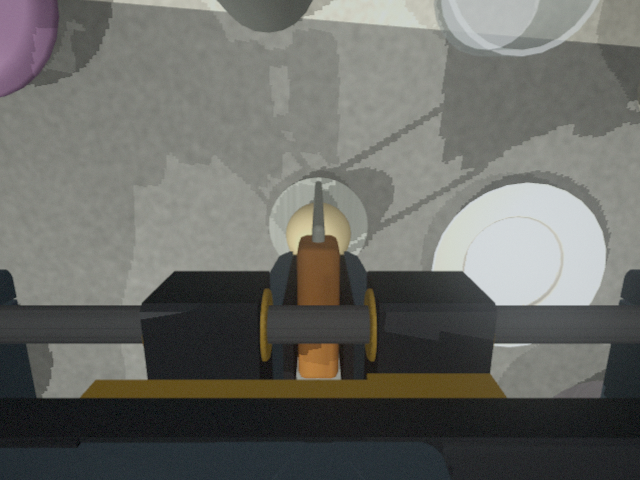

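The grip is held and the tray is up 10 mm. It looks level, with the ball seated at about (318,230) in the wrist view. Next is the full lift.

Emit:
drive_tool(
  motion=[
    [[0, 0, 0.002], [0, 0, 0]],
    [[0, 0, 0.004], [0, 0, 0]],
    [[0, 0, 0.006], [0, 0, 0]],
    [[0, 0, 0.008], [0, 0, 0]],
    [[0, 0, 0.008], [0, 0, 0]],
    [[0, 0, 0.008], [0, 0, 0]],
    [[0, 0, 0.008], [0, 0, 0]],
    [[0, 0, 0.008], [0, 0, 0]],
    [[0, 0, 0.008], [0, 0, 0]],
    [[0, 0, 0.008], [0, 0, 0]],
  ],
)

```text
time_s: 7.85
ee_pos: [618.7, 13.3, 200.0]
ee_rot: [-180.0, -0.0, -85.6]
force: [0.3, -0.3, -2.5]
gripper_width: 15.7
```

Emit:
drive_tool(
  motion=[
    [[0, 0, 0.008], [0, 0, 0]],
    [[0, 0, 0.008], [0, 0, 0]],
    [[0, 0, 0.008], [0, 0, 0]],
    [[0, 0, 0.008], [0, 0, 0]],
    [[0, 0, 0.008], [0, 0, 0]],
    [[0, 0, 0.008], [0, 0, 0]],
    [[0, 0, 0.006], [0, 0, 0]],
    [[0, 0, 0.004], [0, 0, 0]],
    [[0, 0, 0.002], [0, 0, 0]],
    [[0, 0, 0], [0, 0, 0]],
  ],
)

```text
time_s: 8.68
ee_pos: [618.9, 13.3, 259.5]
ee_rot: [-180.0, -0.0, -85.6]
force: [-1.0, 1.1, -2.2]
gripper_width: 16.1
```

Emit:
drive_tool(
  motion=[
    [[-0.0006, -0.0009, 0], [0, 0, 0]],
    [[-0.0012, -0.0018, 0], [0, 0, 0]],
    [[-0.0018, -0.0027, 0], [0, 0, 0]],
    [[-0.0024, -0.0036, 0], [0, 0, 0]],
    [[-0.0031, -0.0044, 0], [0, 0, 0]],
    [[-0.0037, -0.0053, 0], [0, 0, 0]],
    [[-0.0043, -0.0062, 0], [0, 0, 0]],
    [[-0.0049, -0.0071, 0], [0, 0, 0]],
    [[-0.0055, -0.008, 0], [0, 0, 0]],
    [[-0.0055, -0.008, 0], [0, 0, 0]],
  ],
)

```text
time_s: 9.52
ee_pos: [585.0, -35.6, 259.1]
ee_rot: [180.0, -0.0, -85.6]
force: [-0.4, 0.9, -1.7]
gripper_width: 16.3
```

Emit:
drive_tool(
  motion=[
    [[-0.0055, -0.008, 0], [0, 0, 0]],
    [[-0.0055, -0.008, 0], [0, 0, 0]],
    [[-0.0055, -0.008, 0], [0, 0, 0]],
    [[-0.0055, -0.008, 0], [0, 0, 0]],
    [[-0.0055, -0.008, 0], [0, 0, 0]],
    [[-0.0055, -0.008, 0], [0, 0, 0]],
    [[-0.0055, -0.008, 0], [0, 0, 0]],
    [[-0.0055, -0.008, 0], [0, 0, 0]],
    [[-0.0055, -0.008, 0], [0, 0, 0]],
    [[-0.0055, -0.008, 0], [0, 0, 0]],
  ],
)

```text
time_s: 10.35
ee_pos: [530.1, -115.5, 259.1]
ee_rot: [180.0, -0.0, -85.6]
force: [0.4, 0.2, -2.5]
gripper_width: 15.9
```

Emit:
drive_tool(
  motion=[
    [[-0.0055, -0.008, 0], [0, 0, 0]],
    [[-0.0055, -0.008, 0], [0, 0, 0]],
    [[-0.0055, -0.008, 0], [0, 0, 0]],
    [[-0.0055, -0.008, 0], [0, 0, 0]],
    [[-0.0055, -0.008, 0], [0, 0, 0]],
    [[-0.0055, -0.008, 0], [0, 0, 0]],
    [[-0.0055, -0.008, 0], [0, 0, 0]],
    [[-0.0055, -0.008, 0], [0, 0, 0]],
    [[-0.0055, -0.008, 0], [0, 0, 0]],
    [[-0.0055, -0.008, 0], [0, 0, 0]],
  ],
)

```text
time_s: 11.18
ee_pos: [475.1, -195.5, 259.1]
ee_rot: [-180.0, -0.0, -85.6]
force: [0.3, -0.1, -2.6]
gripper_width: 15.6
```

Emit:
drive_tool(
  motion=[
    [[-0.0055, -0.008, 0], [0, 0, 0]],
    [[-0.0055, -0.008, 0], [0, 0, 0]],
    [[-0.0049, -0.0071, 0], [0, 0, 0]],
    [[-0.0043, -0.0062, 0], [0, 0, 0]],
    [[-0.0037, -0.0053, 0], [0, 0, 0]],
    [[-0.0031, -0.0044, 0], [0, 0, 0]],
    [[-0.0024, -0.0036, 0], [0, 0, 0]],
    [[-0.0018, -0.0027, 0], [0, 0, 0]],
    [[-0.0008, -0.0013, 0], [0, 0, 0]],
    [[-0.0004, -0.0006, 0], [0, 0, 0]],
  ],
)

```text
time_s: 12.02
ee_pos: [443.3, -242.0, 259.1]
ee_rot: [-180.0, 0.0, -85.6]
force: [0.7, 0.1, -1.8]
gripper_width: 15.7
```

Run:
```python
from h import *
import cv2,pickle
s=env.state();print(s['ee_pos'],s['ee_rot'],s['force'])
im=env.grab_frame('scene')[:,:,::-1]; cv2.imwrite('pics/s4.png',cv2.resize(im[20:320,60:380],None,fx=2,fy=2))
W=cam('wrist');pickle.dump(W,open('w4.pkl','wb'))
im=env.grab_frame('wrist')[:,:,::-1]; cv2.imwrite('pics/w4.png',im)
print(proj(W,[[444.2+60*np.cos(a),-241.7+60*np.sin(a),100] for a in np.arange(0,6.2,np.pi/4)]).round(0).tolist())
```

```text
[ 443.29908604 -241.96526749  259.06013567] [-1.79995406e+02  5.01287348e-04 -8.55784595e+01] [ 0.65183679  0.12923192 -1.76339731]
[[324.0, 140.0], [270.0, 158.0], [246.0, 208.0], [265.0, 259.0], [313.0, 281.0], [364.0, 266.0], [390.0, 219.0], [375.0, 166.0]]
```

View pics/s4.png

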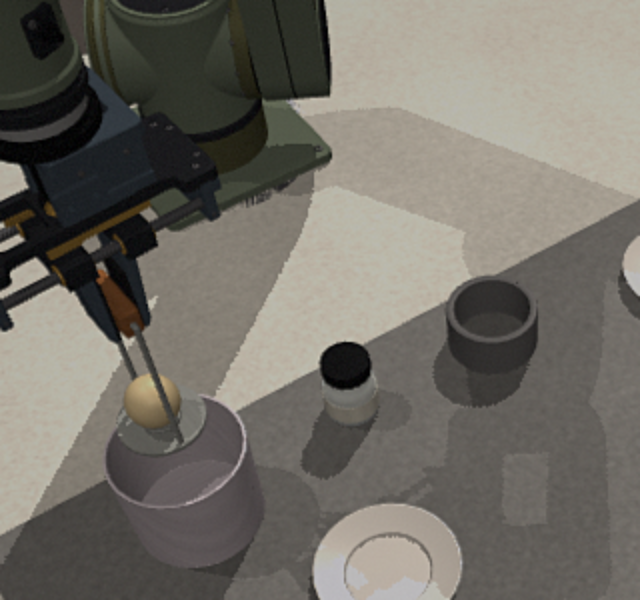

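View pics/w4.png

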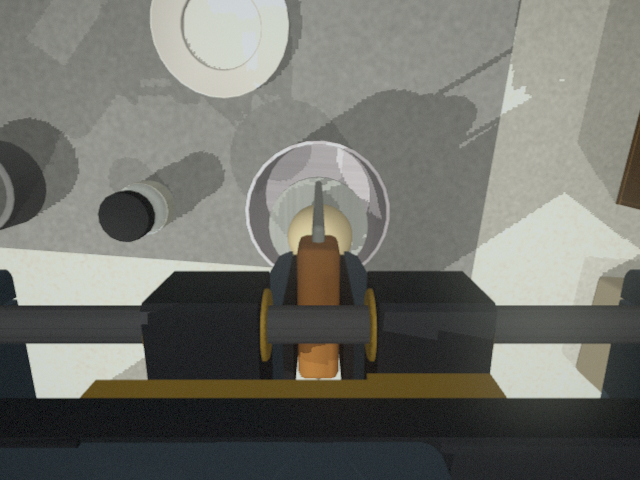

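The pot rim's left, right and top edges are at columns 246 and 388 and row 141, against a prediction of 246, 390 and 140. The tray is centred over the pot and the ball is seated. I'll lower it 111 mm.

Emit:
drive_tool(
  motion=[
    [[0.0002, 0, -0.0007], [0, 0, 0]],
    [[0.0003, 0, -0.0015], [0, 0, 0]],
    [[0.0003, 0, -0.0022], [0, 0, 0]],
    [[0.0001, 0, -0.0029], [0, 0, 0]],
    [[0, 0, -0.0037], [0, 0, 0]],
    [[0, 0, -0.0044], [0, 0, 0]],
    [[0, 0, -0.0044], [0, 0, 0]],
    [[0, 0, -0.0044], [0, 0, 0]],
    [[0, 0, -0.0044], [0, 0, 0]],
    [[0, 0, -0.0044], [0, 0, 0]],
  ],
)

```text
time_s: 12.95
ee_pos: [444.1, -241.9, 225.5]
ee_rot: [180.0, 0.0, -85.6]
force: [0.1, -0.2, -1.3]
gripper_width: 15.8
```

Emit:
drive_tool(
  motion=[
    [[0, 0, -0.0044], [0, 0, 0]],
    [[0, 0, -0.0044], [0, 0, 0]],
    [[0, 0, -0.0044], [0, 0, 0]],
    [[0, 0, -0.0044], [0, 0, 0]],
    [[0, 0, -0.0044], [0, 0, 0]],
    [[0, 0, -0.0044], [0, 0, 0]],
    [[0, 0, -0.0044], [0, 0, 0]],
    [[0, 0, -0.0044], [0, 0, 0]],
    [[0, 0, -0.0044], [0, 0, 0]],
    [[0, 0, -0.0044], [0, 0, 0]],
  ],
)

```text
time_s: 13.78
ee_pos: [444.2, -241.9, 181.6]
ee_rot: [-180.0, -0.0, -85.6]
force: [0.0, 0.7, -1.9]
gripper_width: 15.8
```

Emit:
drive_tool(
  motion=[
    [[0, 0, -0.0044], [0, 0, 0]],
    [[0, 0, -0.0044], [0, 0, 0]],
    [[0, 0, -0.0044], [0, 0, 0]],
    [[0, 0, -0.0044], [0, 0, 0]],
    [[0, 0, -0.0044], [0, 0, 0]],
    [[0, 0, -0.0037], [0, 0, 0]],
    [[0, 0, -0.0029], [0, 0, 0]],
    [[0, 0, -0.0022], [0, 0, 0]],
    [[0, 0, -0.0015], [0, 0, 0]],
    [[0, 0, -0.0007], [0, 0, 0]],
  ],
)

```text
time_s: 14.62
ee_pos: [444.2, -241.9, 148.9]
ee_rot: [180.0, -0.0, -85.6]
force: [0.2, 0.6, -3.0]
gripper_width: 16.1
```

Run:
```python
from h import *
import cv2,pickle
s=env.state();print(s['ee_pos'],s['ee_rot'],s['force'])
im=env.grab_frame('scene')[:,:,::-1]; cv2.imwrite('pics/s5.png',cv2.resize(im[50:320,60:300],None,fx=2.2,fy=2.2))
im=env.grab_frame('wrist')[:,:,::-1]; cv2.imwrite('pics/w5.png',im)
```

```text
[ 444.20735186 -241.87672911  148.89186874] [ 1.79994292e+02 -2.57005828e-04 -8.55774940e+01] [ 0.19486439  0.6489079  -3.00383024]
```

View pics/s5.png

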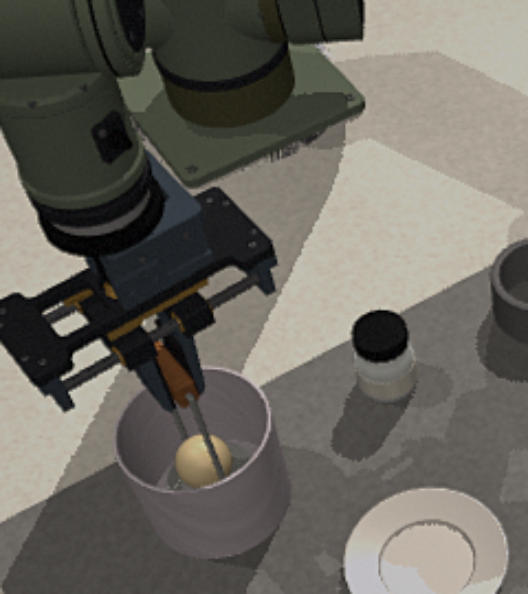

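View pics/w5.png

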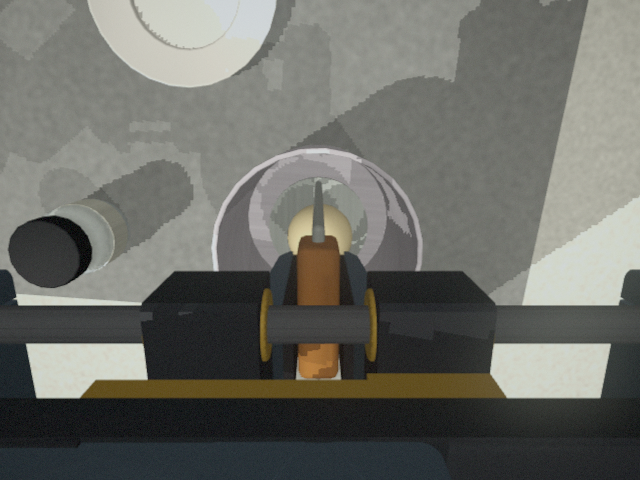

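The tray is inside the pot and clear of the wall all round. The ball is at about (152,260) in the full scene image, below the rim, and its top is at z ≈ 76 against the rim at about 98–100. Next I raise it.

Emit:
drive_tool(
  motion=[
    [[0, 0, 0], [0, 0, 0]],
    [[0, 0, 0.0009], [0, 0, 0]],
    [[0, 0, 0.0018], [0, 0, 0]],
    [[0, 0, 0.0027], [0, 0, 0]],
    [[0, 0, 0.0036], [0, 0, 0]],
    [[0, 0, 0.0045], [0, 0, 0]],
    [[0, 0, 0.005], [0, 0, 0]],
    [[0, 0, 0.005], [0, 0, 0]],
    [[0, 0, 0.005], [0, 0, 0]],
    [[0, 0, 0.005], [0, 0, 0]],
  ],
)

```text
time_s: 15.55
ee_pos: [444.3, -241.9, 183.2]
ee_rot: [-180.0, -0.0, -85.6]
force: [-0.6, 0.1, -1.6]
gripper_width: 15.8
```

Emit:
drive_tool(
  motion=[
    [[0, 0, 0.005], [0, 0, 0]],
    [[0, 0, 0.005], [0, 0, 0]],
    [[0, 0, 0.005], [0, 0, 0]],
    [[0, 0, 0.005], [0, 0, 0]],
    [[0, 0, 0.005], [0, 0, 0]],
    [[0, 0, 0.005], [0, 0, 0]],
    [[0, 0, 0.005], [0, 0, 0]],
    [[0, 0, 0.005], [0, 0, 0]],
    [[0, 0, 0.005], [0, 0, 0]],
    [[0, 0, 0.005], [0, 0, 0]],
  ],
)

```text
time_s: 16.38
ee_pos: [444.2, -241.9, 233.0]
ee_rot: [180.0, -0.0, -85.6]
force: [-0.7, -0.7, -2.1]
gripper_width: 16.1
```

Emit:
drive_tool(
  motion=[
    [[0, 0, 0.005], [0, 0, 0]],
    [[0, 0, 0.005], [0, 0, 0]],
    [[0, 0, 0.005], [0, 0, 0]],
    [[0, 0, 0.005], [0, 0, 0]],
    [[0, 0, 0.005], [0, 0, 0]],
    [[0, 0, 0.004], [0, 0, 0]],
    [[0, 0, 0.003], [0, 0, 0]],
    [[0, 0, 0.002], [0, 0, 0]],
    [[0, 0, 0.001], [0, 0, 0]],
    [[0, 0, 0.0005], [0, 0, 0]],
  ],
)

```text
time_s: 17.22
ee_pos: [444.2, -241.9, 268.1]
ee_rot: [180.0, -0.0, -85.6]
force: [0.4, -0.3, -2.3]
gripper_width: 15.7
```

Run:
```python
from h import *
import cv2,pickle
s=env.state();print(s['ee_pos'],s['ee_rot'],s['force'],s['qpos'].round(1))
im=env.grab_frame('scene')[:,:,::-1]; cv2.imwrite('pics/s6.png',im)
im=env.grab_frame('wrist')[:,:,::-1]; cv2.imwrite('pics/w6.png',im)
```

```text
[ 444.18786616 -241.90013793  268.09407093] [ 1.79993155e+02 -1.23633669e-03 -8.55789026e+01] [ 0.3941538  -0.27975934 -2.34399623] [-29.9  10.2  92.8  -0.   76.9  55.7]
```

View pics/s6.png

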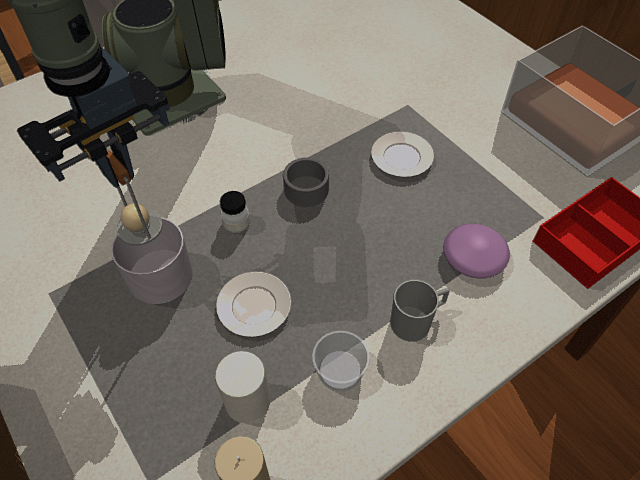

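View pics/w6.png

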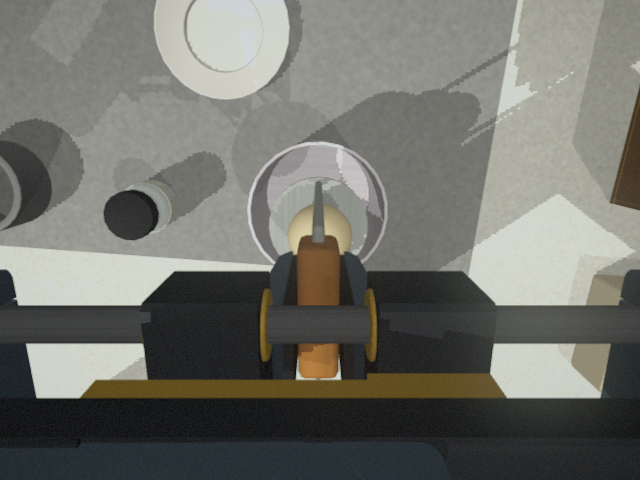

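The tray is clear of the pot, with its underside at about 147 mm. The ball is seated, and the pot rim is at columns 247–387 of the wrist view, so the pot has not moved. Next I carry it to the dish.

Emit:
drive_tool(
  motion=[
    [[0.0001, 0.0014, 0], [0, 0, 0]],
    [[0.0002, 0.0029, 0], [0, 0, 0]],
    [[0.0003, 0.0043, 0], [0, 0, 0]],
    [[0.0004, 0.0057, 0], [0, 0, 0]],
    [[0.0004, 0.0072, 0], [0, 0, 0]],
    [[0.0005, 0.0086, 0], [0, 0, 0]],
    [[0.0006, 0.01, 0], [0, 0, 0]],
    [[0.0007, 0.0115, 0], [0, 0, 0]],
    [[0.0008, 0.0129, 0], [0, 0, 0]],
    [[0.0008, 0.0129, 0], [0, 0, 0]],
  ],
)

```text
time_s: 18.15
ee_pos: [449.0, -163.0, 268.1]
ee_rot: [-180.0, 0.0, -85.6]
force: [-0.0, 0.2, -1.4]
gripper_width: 15.7
```

Emit:
drive_tool(
  motion=[
    [[0.0008, 0.0129, 0], [0, 0, 0]],
    [[0.0008, 0.0129, 0], [0, 0, 0]],
    [[0.0008, 0.0129, 0], [0, 0, 0]],
    [[0.0008, 0.0129, 0], [0, 0, 0]],
    [[0.0008, 0.0129, 0], [0, 0, 0]],
    [[0.0008, 0.0129, 0], [0, 0, 0]],
    [[0.0008, 0.0129, 0], [0, 0, 0]],
    [[0.0008, 0.0129, 0], [0, 0, 0]],
    [[0.0008, 0.0129, 0], [0, 0, 0]],
    [[0.0008, 0.0129, 0], [0, 0, 0]],
  ],
)

```text
time_s: 18.98
ee_pos: [456.7, -33.9, 268.2]
ee_rot: [-180.0, 0.0, -85.5]
force: [0.5, 0.2, -2.3]
gripper_width: 16.2
```

Emit:
drive_tool(
  motion=[
    [[0.0008, 0.0129, 0], [0, 0, 0]],
    [[0.0008, 0.0129, 0], [0, 0, 0]],
    [[0.0008, 0.0129, 0], [0, 0, 0]],
    [[0.0008, 0.0129, 0], [0, 0, 0]],
    [[0.0008, 0.0129, 0], [0, 0, 0]],
    [[0.0008, 0.0129, 0], [0, 0, 0]],
    [[0.0008, 0.0129, 0], [0, 0, 0]],
    [[0.0008, 0.0129, 0], [0, 0, 0]],
    [[0.0008, 0.0129, 0], [0, 0, 0]],
    [[0.0008, 0.0129, 0], [0, 0, 0]],
  ],
)

```text
time_s: 19.82
ee_pos: [464.5, 95.0, 268.2]
ee_rot: [-180.0, 0.0, -85.5]
force: [0.3, -0.5, -1.8]
gripper_width: 16.0
```

Emit:
drive_tool(
  motion=[
    [[0.0008, 0.0129, 0], [0, 0, 0]],
    [[0.0008, 0.0129, 0], [0, 0, 0]],
    [[0.0008, 0.0129, 0], [0, 0, 0]],
    [[0.0008, 0.0129, 0], [0, 0, 0]],
    [[0.0008, 0.0129, 0], [0, 0, 0]],
    [[0.0008, 0.0129, 0], [0, 0, 0]],
    [[0.0008, 0.0129, 0], [0, 0, 0]],
    [[0.0008, 0.0129, 0], [0, 0, 0]],
    [[0.0008, 0.0129, 0], [0, 0, 0]],
    [[0.0008, 0.0129, 0], [0, 0, 0]],
  ],
)

```text
time_s: 20.65
ee_pos: [473.0, 223.8, 268.0]
ee_rot: [180.0, -0.0, -85.6]
force: [0.3, -0.0, -2.3]
gripper_width: 15.7
```

Emit:
drive_tool(
  motion=[
    [[0.0008, 0.0129, 0], [0, 0, 0]],
    [[0.0008, 0.0129, 0], [0, 0, 0]],
    [[0.0007, 0.0115, 0], [0, 0, 0]],
    [[0.0006, 0.01, 0], [0, 0, 0]],
    [[0.0005, 0.0086, 0], [0, 0, 0]],
    [[0.0004, 0.0072, 0], [0, 0, 0]],
    [[0.0004, 0.0057, 0], [0, 0, 0]],
    [[0.0003, 0.0043, 0], [0, 0, 0]],
    [[0.0002, 0.0029, 0], [0, 0, 0]],
    [[0.0001, 0.0014, 0], [0, 0, 0]],
  ],
)

```text
time_s: 21.48
ee_pos: [477.9, 300.1, 268.1]
ee_rot: [180.0, -0.0, -85.6]
force: [-0.1, 0.6, -2.5]
gripper_width: 15.7
```

Run:
```python
from h import *
import cv2,pickle
s=env.state();print(s['ee_pos'],s['ee_rot'],s['force'],s['qpos'].round(1))
im=env.grab_frame('scene')[:,:,::-1]; cv2.imwrite('pics/s7.png',im)
W=cam('wrist')
im=env.grab_frame('wrist')[:,:,::-1]; cv2.imwrite('pics/w7.png',im)
print(proj(W,[[478.7+65*np.cos(a),300.6+65*np.sin(a),16] for a in np.arange(0,6.2,np.pi/4)]).round(0).tolist())
```

```text
[477.85600208 300.10186385 268.06380538] [ 1.79999166e+02 -1.12560482e-02 -8.55742545e+01] [-0.07277608  0.56403157 -2.45060571] [ 31.   15.7  85.6  -0.   78.7 116.5]
[[323.0, 132.0], [277.0, 148.0], [256.0, 191.0], [272.0, 235.0], [313.0, 255.0], [357.0, 241.0], [379.0, 201.0], [366.0, 155.0]]
```

View pics/s7.png

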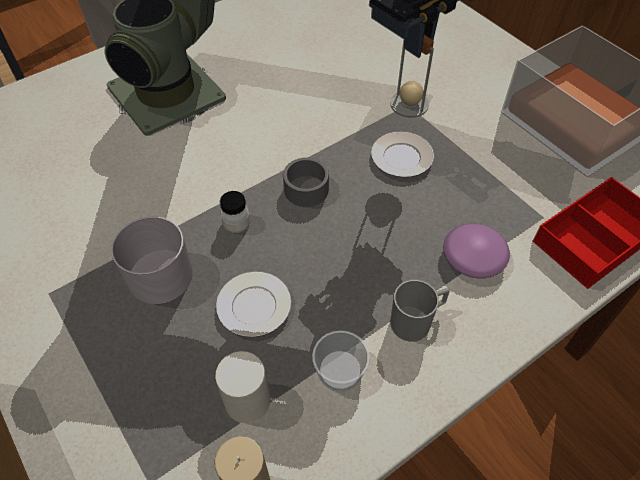

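View pics/w7.png

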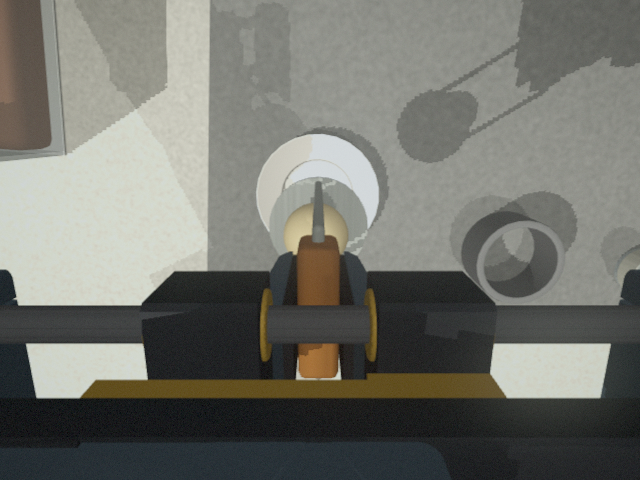

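The dish edges are at columns 257 and 379 and row 134, against a prediction of 256, 379 and 132. The tray is over the leftmost dish, so I'll lower it 67 mm.

Emit:
drive_tool(
  motion=[
    [[0, 0, -0.0008], [0, 0, 0]],
    [[0.0001, 0.0001, -0.0017], [0, 0, 0]],
    [[0.0001, 0.0002, -0.0025], [0, 0, 0]],
    [[0.0001, 0.0001, -0.0034], [0, 0, 0]],
    [[0, 0, -0.0042], [0, 0, 0]],
    [[0, 0, -0.0042], [0, 0, 0]],
    [[0, 0, -0.0042], [0, 0, 0]],
    [[0, 0, -0.0042], [0, 0, 0]],
    [[0, 0, -0.0042], [0, 0, 0]],
    [[0, 0, -0.0042], [0, 0, 0]],
  ],
)

```text
time_s: 22.42
ee_pos: [478.1, 300.3, 234.0]
ee_rot: [180.0, -0.0, -85.6]
force: [-0.8, 0.4, -1.8]
gripper_width: 16.0
```

Emit:
drive_tool(
  motion=[
    [[0, 0, -0.0042], [0, 0, 0]],
    [[0, 0, -0.0042], [0, 0, 0]],
    [[0, 0, -0.0042], [0, 0, 0]],
    [[0, 0, -0.0042], [0, 0, 0]],
    [[0, 0, -0.0042], [0, 0, 0]],
    [[0, 0, -0.0042], [0, 0, 0]],
    [[0, 0, -0.0034], [0, 0, 0]],
    [[0, 0, -0.0025], [0, 0, 0]],
    [[0, 0, -0.0017], [0, 0, 0]],
    [[0, 0, -0.0008], [0, 0, 0]],
  ],
)

```text
time_s: 23.25
ee_pos: [478.1, 300.3, 200.6]
ee_rot: [180.0, -0.0, -85.6]
force: [-1.0, 0.4, -1.2]
gripper_width: 16.0
```

Run:
```python
from h import *
import cv2,pickle
s=env.state();print(s['ee_pos'],s['ee_rot'],s['force'],s['time_s'])
S=cam('scene');im=env.grab_frame('scene')[:,:,::-1]; cv2.imwrite('pics/s8.png',im); cv2.imwrite('pics/s8c.png',cv2.resize(im[20:190,350:470],None,fx=4,fy=3.5,interpolation=cv2.INTER_CUBIC))
W=cam('wrist');pickle.dump(W,open('w8.pkl','wb'))
im=env.grab_frame('wrist')[:,:,::-1]; cv2.imwrite('pics/w8.png',im)
im=env.grab_frame('top')[:,:,::-1]; cv2.imwrite('pics/t8.png',im)
th=np.arange(0,6.3,np.pi/2)
x,y=s['ee_pos'][:2]
q=lambda P:((proj(S,P)-[350,20])*[4,3.5]).round(0).tolist()
print('tray top z84',q([[x+36*np.cos(a),y+36*np.sin(a),84] for a in th]))
print('ball',proj(S,[[x,y,106]]),q([[x,y,106]]))
```

```text
[478.06527608 300.26464414 200.60596272] [ 1.79984403e+02 -1.46492598e-02 -8.55780113e+01] [-1.04892994  0.44977981 -1.24862205] 23.25
tray top z84 [[271.0, 415.0], [277.0, 352.0], [175.0, 343.0], [166.0, 405.0], [271.0, 415.0]]
ball [[406.80588999 119.73778967]] [[227.0, 349.0]]
```

View pics/s8c.png

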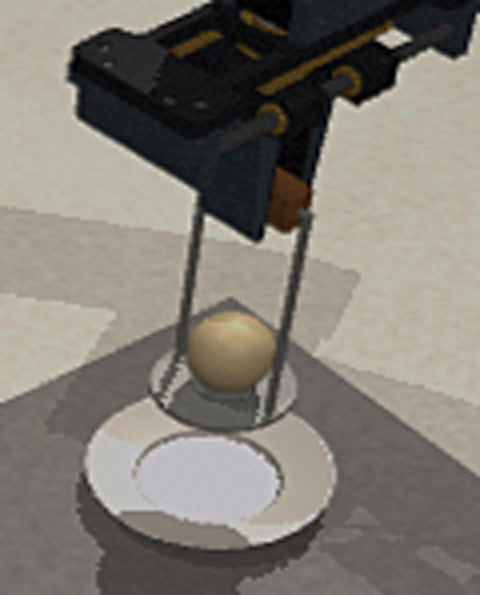

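View pics/w8.png

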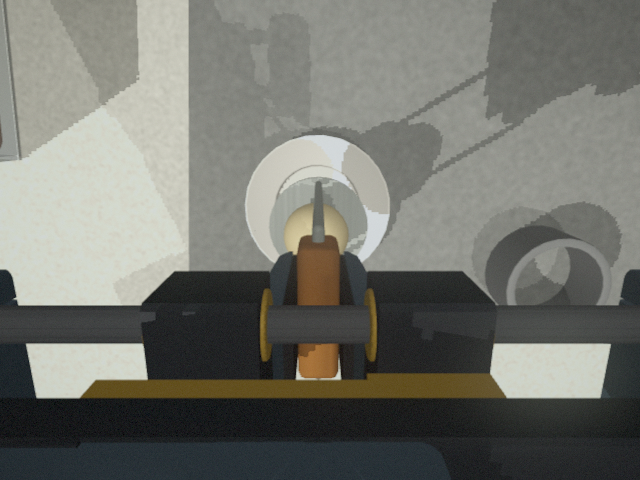

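View pics/t8.png

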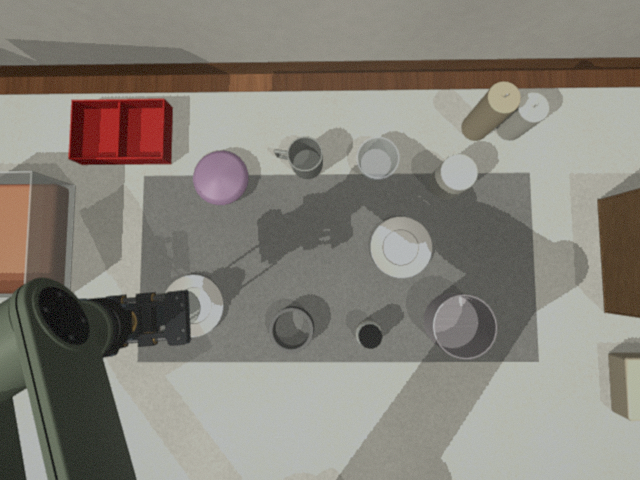

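Everything agrees. The ball is seen at (231,351) in the crop against (227,349) predicted for 80 mm tray height. The tray ellipse spans columns 150–299 against 149–296 predicted. The dish, pot and other items are where they started in the top view. I'll hold briefly so everything settles, then hand in.

Emit:
drive_tool(
  motion=[
    [[0, 0, 0], [0, 0, 0]],
    [[0, 0, 0], [0, 0, 0]],
    [[0, 0, 0], [0, 0, 0]],
    [[0, 0, 0], [0, 0, 0]],
    [[0, 0, 0], [0, 0, 0]],
    [[0, 0, 0], [0, 0, 0]],
    [[0, 0, 0], [0, 0, 0]],
    [[0, 0, 0], [0, 0, 0]],
    [[0, 0, 0], [0, 0, 0]],
    [[0, 0, 0], [0, 0, 0]],
  ],
)

```text
time_s: 24.23
ee_pos: [478.1, 300.3, 200.9]
ee_rot: [180.0, -0.0, -85.6]
force: [-0.7, 0.3, -2.3]
gripper_width: 16.1
```

Run:
```python
from workcell import env
s=env.state();print(s['time_s'],s['ee_pos'],s['ee_rot'],abs(s['qvel']).max(),s['gripper_width'])
print(env.job_done())
```

```text
24.2333 [478.08863044 300.29052795 200.87406975] [ 1.79998333e+02 -7.72801913e-03 -8.55748233e+01] 0.08780886121000656 16.09885138179837
the job is handed in; nothing more can be done
None
```

The dry run is done and handed in at 24.2 s, with no verdict reported. I picked the tray up by its wooden grip and lowered it into the pot, with the ball's top about 22–24 mm below the rim. I then raised it clear and carried it to the leftmost dish, where the arm is still holding it.

**Last checks:**
- **Position:** the tool is within about 1 mm of the measured dish centre, and the tray's underside is at about 80 mm.
- **Level and still:** the tool's tilt is under 0.02° and the arm is at rest. In the scene view the tray sits within about 1 px of where a level tray at that height should be.
- **Ball:** it is in its pocket in the last scene and wrist pictures.
- **Other items:** by eye, the pot, the dish and the other things stand where they started in the last top view. The force readings showed no unexpected contact.

**Small disagreements:** heights from the cameras came out 1.5–2 mm lower than the text for the pot and dish. In the last wrist view before lowering, the dish's far edge was 2 px (about 2 mm) off its prediction. I put both down to the 2 mm calibration.

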